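# Clear the playroom tiers and nest them

## Task

First clear the walnut burr puzzle out of the teal tier and the yellow rod off the orange tier, and set both down side by side on the floor of the wooden tray. Then nest the tiers in size order, all upright on the ledge: orange fully down in the teal one, and after that lilac fully down in the orange one. Leave the mug of rods, the maze ball and the toy car undisturbed.

Things in the scene. Friction and masses are not known exactly. Their poses are not given: they have to be found in the camera images.
- teal_tier: open round teal plastic cup ('tier'), outside diameter 84 mm at the rim narrowing evenly to 78 mm at the foot, 45 mm tall, wall 4 mm, floor 5 mm thick; starts upright on the ledge. Origin at the centre of its underside, z up along its axis. Widest and lowest tier; the burr puzzle sits in it.
- orange_tier: open round orange plastic cup ('tier'), outside diameter 66 mm at the rim narrowing evenly to 60 mm at the foot, 75 mm tall, wall 4 mm, floor 5 mm thick; starts upright on the ledge. Origin at the centre of its underside, z up along its axis. Middle tier; stands 35 mm out of the teal one when nested. A rod lies across its rim.
- lilac_tier: open round lilac plastic cup ('tier'), outside diameter 48 mm at the rim narrowing evenly to 42 mm at the foot, 105 mm tall, wall 4 mm, floor 5 mm thick; starts upright on the ledge. Origin at the centre of its underside, z up along its axis. Narrowest and tallest tier; stands 35 mm out of the orange one when nested. Empty.
- burr: walnut burr puzzle: three square bars 20 x 20 x 62 mm crossing at right angles through one centre, along its x, y and z. Origin at that centre. It stands on one bar inside the teal tier, centre 36 mm above the ledge, so the upright bar shows 22 mm above the teal rim; any yaw. 90 g.
- rod: loose yellow square plastic rod, 100 x 12 x 12 mm, lying level across the orange tier's rim, centre 81 mm above the ledge; any yaw. Origin at its centre, x along its length. 20 g.
- tray: low open wooden tray fixed to the ledge, outside 170 (its x) x 150 (its y) x 17 mm high, walls and floor 5 mm thick, inside 160 x 140 mm. Origin at the centre of its underside. It is near the robot on the left or the right.
- mug: white ceramic mug, 80 mm diameter, 92 mm tall, holding colourful plastic rods that stick up to 142 mm (rods and mug are one piece); handle reaches 73 mm from the axis along its +x, away from the robot. Origin at the centre of its underside. Not to be disturbed.
- maze_ball: clear polycarbonate maze ball, 72 mm diameter, origin at its centre, resting loose on its ring stand about 41 mm above the ledge. Not to be disturbed.
- stand: dark wooden ring, 60 mm diameter, 12 mm high, fixed to the ledge under the maze ball. Origin at the centre of its underside.
- toy_car: wooden toy car with a red cab, 85 (its x) x 48 x 49 mm high, loose. Origin at the centre of its underside at ledge height. Not to be disturbed.

How it is judged:
On the way, in this order (a step that is already met when the one before it is completed fails the run):
1. the burr puzzle and the yellow rod both lie in the tray (x of burr in the frame of tray between -0.065 and 0.065 m and y of burr in the frame of tray between -0.055 and 0.055 m and z of burr in the frame of tray between 0 and 0.045 m and x of rod in the frame of tray between -0.08 and 0.08 m and y of rod in the frame of tray between -0.07 and 0.07 m and z of rod in the frame of tray between 0 and 0.022 m), for 0.2 s.
2. the orange tier is fully nested in the teal tier (z of orange_tier in the frame of teal_tier between 0.002 and 0.009 m and horizontal distance between orange_tier and teal_tier below 0.01 m and angle between orange_tier's own z axis and vertical below 0.1 rad), for 0.2 s.
3. the lilac tier is fully nested in the orange tier, which is still in the teal one (all of step 2 and z of lilac_tier in the frame of orange_tier between 0.002 and 0.009 m and horizontal distance between lilac_tier and orange_tier below 0.01 m and angle between lilac_tier's own z axis and vertical below 0.1 rad), for 0.2 s.
At the end, for the whole second after the job is handed in: Puzzle and rod on the tray floor (centres within the walls, the puzzle's by 15 mm; under 45 and 22 mm high). Teal upright on the ledge (6 mm, 0.06 rad); orange in teal, lilac in orange: foot 2 to 9 mm above the outer's underside, centred within 10 mm, upright within 0.1 rad; all at rest (all of step 1 and all of step 3 and height (world z) of teal_tier between -0.006 and 0.006 m and angle between teal_tier's own z axis and vertical below 0.06 rad and linear speed of each of burr, rod, teal_tier, orange_tier, lilac_tier below 0.03 m/s); the robot touches nothing.
It fails at once if the mug of rods is moved more than 15 mm or tipped (distance of mug from where it was at the start of the episode above 0.015 m or angle between mug's own z axis and vertical above 0.25 rad).
It fails at once if the maze ball is moved more than 15 mm (distance of maze_ball from where it was at the start of the episode above 0.015 m).
It fails at once if the toy car is moved more than 15 mm or tipped (distance of toy_car from where it was at the start of the episode above 0.015 m or angle between toy_car's own z axis and vertical above 0.25 rad).
It also fails if it takes over 72 s, if anything falls off the work surface, if the arm or the gripper's body presses on something with over 40 N, if the wrist force passes 120 N, or if a joint passes its speed limit or range.

## Robot

A 6-joint arm with a two-finger parallel gripper is mounted at the origin on the work surface. World frame = base frame: x ahead of the robot, y to its left, z up, the work surface at z = 0. Lengths are in m, angles in rad, forces in N, time in s.
With the tool pointing down it reaches from about 0.25 to 0.775 m from the base axis. Payload 4 kg.
Tool frame: the origin (TCP) lies midway between the tips of the shut fingers; the grasp point (between the pads) lies 19 mm behind it; z points along the fingers, y is the direction in which the jaws open and shut (so a half turn about z gives the same grasp; the last joint's range is limited). The gripper opens to 94 mm and grips with 3 to 60 N. Pads are 16 mm wide; open, the fingers measure 119 mm over their backs; the gripper's body (75 mm by 177 mm) begins 78 mm behind the grasp point.
Start: joints at [-1.374, 0.087, 1.371, -0, 1.684, -0.103], TCP at [0.162, -0.525, 0.18] pointing down, gripper open.
Joint ranges: [-3.1, 3.1], [-0.76, 2.03], [0.27, 2.55], [-1.08, 4.22], [0.17, 2.65], [-2.57, 2.57]. Speed limits (rad/s): [2.79, 2.79, 3.14, 3.14, 3.14, 3.14].

## Interface

Orientations are given as [roll, pitch, yaw] about the fixed x, y, z axes, in that order (R = Rz(yaw) Ry(pitch) Rx(roll)).
In Python, from bench import get_obs, snapshot, ticket gives the robot as it stands.
- The arm moves only by the shell command python3 -m creep 'ROWS' [OPENING]. ROWS is JSON, a list that holds one entry, the list of rows, each a list of 4 numbers: the shift along the tool's x, y, z in mm, then the turn about the tool's z in degrees. A call has 1 to 8 rows; each row shifts and turns the commanded pose from where the row before left it, along the tool's axes as they then stand; what a row does not reach is not made up. A row lasts 1/8 s, in which the tool goes at most 62.5 mm and 10.7 degrees, less where a joint would pass 70% of its speed; a pose out of reach is approached as far as the arm can. A call with a gripper value outside its range is refused whole. OPENING is the opening, from 0 (shut) to 1 (fully open), set as the call begins (- or left out, the last holds). The fingers move at their own pace and stop on an object; the grip force is fixed at half the most. Time passes only in rows, so rows that do not move let the fingers close. It gives the time, the measured TCP pose, the force and the opening at its end, in the units of the state.
- get_obs(): the state, without advancing time (a new reading comes with each control period).
- snapshot(name): name is "scene" or "top"; returns a dict with "color" (480x640x3 uint8, red, green, blue), "depth" (480x640 float32, m along the optical axis (not along the pixel's ray), 0 where there is no reading), "fx", "fy", "cx", "cy" (pixels), "distortion" ([k1, k2, p1, p2, k3] as OpenCV has them; the pictures are not rectified), "extrinsics" (4x4, takes a point from world to camera coordinates). Camera axes: x right, y down, z forward; pixel columns grow to the right and rows downward; lengths in m; the calibration is good to about 2 mm. A picture is of the moment at which its call begins.
- ticket.close_job(): hands the job in, once; it reports no verdict.
The state is a dict: "time": time; "joint_positions": joint angles; "qvel": joint speeds; "joint_torque": joint torques, N m; "tool_pos": TCP position; "ee_rot": TCP orientation; "wrist_force": force on the tool from outside, world axes, zero at the start; "wrist_torque": the same for the moment, N m; "width": finger opening in m.
Only numpy, scipy, OpenCV 4.12 (cv2) and the standard library are available. Lean on these libraries where they do the work, as an engineer would, in place of code of your own. Each camera call takes 0.05 s, during which the arm holds its last target. There are 200 camera calls.

## Working session

There is one attempt and no reset: what is moved stays moved. The work goes in short steps, Python scripts to look and compute and a shell command to move; the robot and the scene stay as the last step left them, time stands still between calls to the robot, and variables do not carry over. Pictures are saved under pics/ and viewed, on a budget of 10 in all, crops included, one or two more only if the job needs it, and the job is handed in when it is done.

```bash
ls; mkdir -p pics; cat > h.py <<'E'
import numpy as np, cv2
from bench import get_obs, snapshot
def K(s): return np.array([[s['fx'],0,s['cx']],[0,s['fy'],s['cy']],[0,0,1.]])
def rays(s,uv):
    p=cv2.undistortPoints(np.asarray(uv,float).reshape(-1,1,2),K(s),np.array(s['distortion'],float))[:,0]
    T=np.array(s['extrinsics']);R=T[:3,:3];o=-R.T@T[:3,3]
    return o,np.c_[p,np.ones(len(p))]@R
def onplane(s,uv,z):
    o,d=rays(s,uv); return o+d*((z-o[2])/d[:,2])[:,None]
def cloud(s):
    v,u=np.mgrid[0:480,0:640]; o,d=rays(s,np.c_[u.ravel(),v.ravel()])
    P=o+d*s['depth'].ravel()[:,None]; P[s['depth'].ravel()==0]=np.nan
    return P.reshape(480,640,3)
def save(s,n): cv2.imwrite('pics/'+n,cv2.cvtColor(s['color'],cv2.COLOR_RGB2BGR))
E
python3 - <<'E'
from h import *
import pickle
o=get_obs(); print({k:np.round(v,3) for k,v in o.items()})
for n in('scene','top'):
    s=snapshot(n); save(s,n+'0.png'); pickle.dump(s,open(n+'0.pkl','wb')); print(n,s['distortion'],s['fx'],np.round(s['extrinsics'],3).tolist())
E
```

```text
pics
{'time': np.float64(0.0), 'joint_positions': array([-1.374,  0.088,  1.372, -0.   ,  1.684, -0.103]), 'qvel': array([ 0.   , -0.001, -0.001,  0.   ,  0.002,  0.001]), 'joint_torque': array([ 0.0000e+00, -3.4018e+01, -3.0243e+01,  7.2000e-02,  3.3000e-02,
       -0.0000e+00]), 'tool_pos': array([ 0.162, -0.525,  0.179]), 'ee_rot': array([-3.139, -0.   ,  0.3  ]), 'wrist_force': array([-0.036, -0.357, -0.75 ]), 'wrist_torque': array([-0.02 , -0.045, -0.006]), 'width': np.float64(0.094)}
scene [-0.1046016  0.         0.         0.         0.       ] 444.9945747729388 [[0.234, 0.972, -0.003, -0.155], [0.678, -0.165, -0.716, -0.327], [-0.697, 0.166, -0.698, 1.283], [0.0, 0.0, 0.0, 1.0]]
top [0.00874753 0.         0.         0.         0.        ] 469.01943594686577 [[-0.008, -1.0, 0.01, 0.018], [-0.988, 0.007, -0.153, 0.547], [0.153, -0.011, -0.988, 0.791], [0.0, 0.0, 0.0, 1.0]]
```

View pics/top0.png

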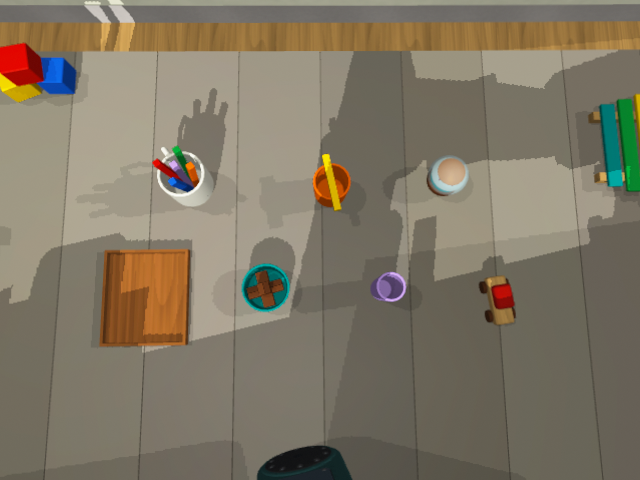

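View pics/scene0.png

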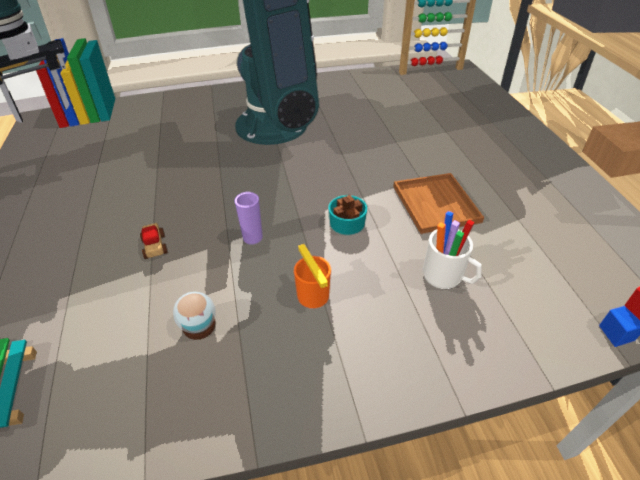

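The top view shows the tray at (145,297), teal with the burr at (266,288), orange with the rod at (332,185) and lilac at (389,287). The obstacles are the mug (183,180), ball (448,175) and car (500,300). Next I measure them from colour masks.

```bash
cat > m.py <<'E'
from h import *
HS={'teal':((82,90,40),(97,255,255)),'orange':((6,190,110),(14,255,255)),'yellow':((22,150,90),(32,255,255)),'lilac':((122,50,60),(145,255,255))}
ROI={'teal':(220,240,310,340),'orange':(300,140,370,220),'yellow':(300,140,370,220),'lilac':(360,260,420,310)}
def mask(s,c,roi=None):
    h=cv2.cvtColor(s['color'],cv2.COLOR_RGB2HSV); m=cv2.inRange(h,*[np.array(a) for a in HS[c]])
    if roi: k=np.zeros_like(m); a,b,c_,d=roi; k[b:d,a:c_]=1; m*=k
    return m
def circ(P):  # algebraic circle fit
    A=np.c_[2*P[:,:2],np.ones(len(P))]; x=np.linalg.lstsq(A,(P[:,:2]**2).sum(1),rcond=None)[0]
    return x[:2],np.sqrt(x[2]+x[:2]@x[:2])
E
python3 - <<'E'
from m import *
import pickle
s=pickle.load(open('top0.pkl','rb')); C=cloud(s)
for c,ht in(('teal',.045),('orange',.075),('lilac',.105),('yellow',.087)):
    m=mask(s,c,ROI[c])>0; P=C[m]; P=P[~np.isnan(P[:,2])]
    top=P[abs(P[:,2]-ht)<.006]
    print(c,m.sum(),len(top),'z95',np.percentile(P[:,2],[5,50,95]).round(3),end=' ')
    if c=='yellow':
        uv=np.argwhere(m)[:,::-1].astype(np.float32); r=cv2.minAreaRect(onplane(s,uv,ht)[:,:2].astype(np.float32)*1000); print(r, cv2.boxPoints(r).round(0).tolist())
    else:
        print('depth circ',circ(top), end=' ')
        uv=np.argwhere(m)[:,::-1]; hull=cv2.convexHull(uv.astype(np.int32))[:,0]
        q=onplane(s,hull,ht); print('hull circ',circ(q))
# burr: depth region within teal
sub=np.zeros((480,640),bool); sub[255:320,235:300]=1
P=C[sub]; t=P[(P[:,2]>.055)]; print('burr top',len(t),t.mean(0),np.median(t[:,2])); r=cv2.minAreaRect(t[:,:2].astype(np.float32)*1000); print(r)
h=P[(abs(P[:,2]-.046)<.006)]; h=h[np.hypot(*(h[:,:2]-t[:,:2].mean(0)).T)<.036]; print('burr arms',len(h),h.mean(0))
a=h[:,:2]-h[:,:2].mean(0); print('yaw4',np.degrees(np.angle(np.sum(np.hypot(*a.T)**2*np.exp(4j*np.arctan2(a[:,1],a[:,0]))))/4))
for n,(a,b,c,d),zl,zh in(('tray',(90,235,200,360),.010,.025),('mug',(150,140,220,215),.085,.1),('ball',(420,150,475,205),.04,.1),('car',(475,270,525,330),.012,.06)):
    P=C[b:d,a:c].reshape(-1,3); P=P[(P[:,2]>zl)&(P[:,2]<zh)]; r=cv2.minAreaRect(P[:,:2].astype(np.float32)*1000); print(n,len(P),r,P[:,2].max())
P=C[280:320,120:170].reshape(-1,3); print('tray floor',np.nanmedian(P[:,2]),'ledge',np.nanmedian(C[340:370,300:340,2]))
save({'color':cv2.resize(s['color'][150:320,225:415],None,fx=4,fy=4,interpolation=cv2.INTER_CUBIC)},'crop0.png')
E
```

```text
teal 1100 367 z95 [0.003 0.016 0.047] depth circ (array([0.45755581, 0.10257033]), np.float64(0.03910332034162035)) hull circ (array([0.45730483, 0.10232424]), np.float64(0.04173452001981381))
orange 884 216 z95 [0.004 0.038 0.076] depth circ (array([ 0.63789438, -0.01302155]), np.float64(0.03052752865313703)) hull circ (array([ 0.63253369, -0.01241854]), np.float64(0.03574443308974489))
lilac 831 225 z95 [0.003 0.063 0.106] depth circ (array([ 0.4549113, -0.104867 ]), np.float64(0.021618089862797438)) hull circ (array([ 0.45340171, -0.10152175]), np.float64(0.026388366509993925))
yellow 415 394 z95 [0.082 0.088 0.09 ] ((633.6943969726562, -12.885299682617188), (101.93653869628906, 13.46596908569336), 11.882102966308594) [[582.0, -17.0], [585.0, -30.0], [685.0, -9.0], [682.0, 4.0]]
burr top 148 [0.45532405 0.10323241 0.06726408] 0.06750013883699313
((455.5478210449219, 103.67974853515625), (19.93683624267578, 19.846261978149414), 15.292078018188477)
burr arms 575 [0.45393281 0.10363925 0.0466225 ]
yaw4 15.63747444864884
tray 1380 ((443.4815979003906, 320.6417236328125), (171.61756896972656, 151.3103485107422), 0.26475614309310913) 0.023688553474113694
mug 573 ((648.1348266601562, 242.41905212402344), (78.12980651855469, 79.49817657470703), 65.79768371582031) 0.09972251381237818
ball 1271 ((657.0548095703125, -224.48333740234375), (68.80133056640625, 67.92334747314453), 8.14072036743164) 0.07976728021594093
car 1246 ((433.8614196777344, -313.2582702636719), (84.66622924804688, 49.7830810546875), 8.213128089904785) 0.053734208497313474
tray floor 0.006193862186679833 ledge 0.001233848558456152
```

View pics/crop0.png

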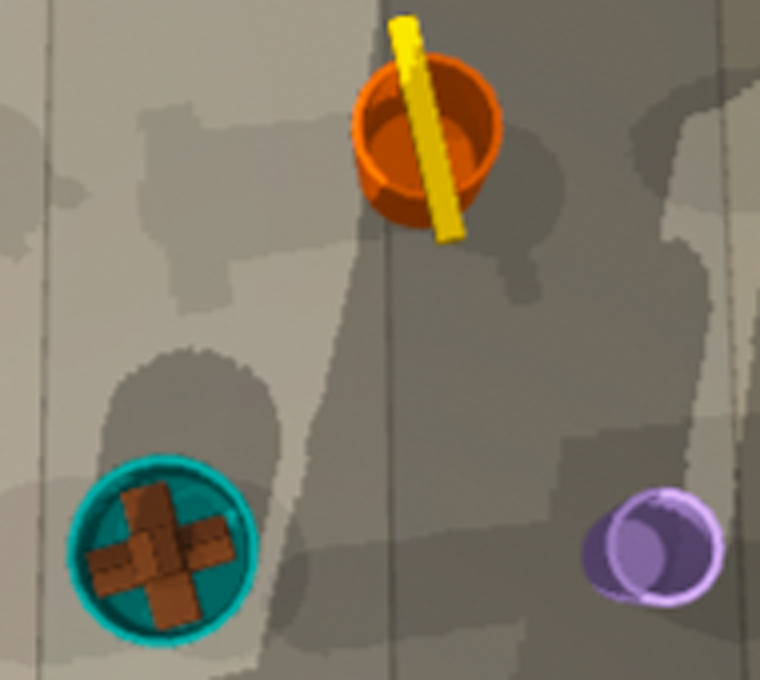

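Measured positions, consistent with the given sizes and heights:

| Object | x, y (m) | Yaw |
|---|---|---|
| Burr | 0.455, 0.1035 | 15.4° |
| Rod | 0.6335, -0.013 | 11.9° |
| Orange | 0.637, -0.0125 | – |
| Teal | 0.457, 0.102 | – |
| Lilac | 0.454, -0.104 | – |
| Tray | 0.4435, 0.3205 | 0° |

Burr first.

```bash
cat > go.py <<'E'
import sys,numpy as np
from scipy.spatial.transform import Rotation as Ro
from bench import get_obs
x,y,z,yaw=map(float,sys.argv[1:5]); o=get_obs()
R=Ro.from_euler('xyz',o['ee_rot']).as_matrix()
d=R.T@(np.array([x,y,z])-o['tool_pos'])*1000
t=-(yaw-np.degrees(o['ee_rot'][2]))
print('t',round(float(o['time']),2),'pos',np.round(o['tool_pos'],4),'rot',np.degrees(o['ee_rot']).round(2),'w',round(float(o['width']),4),'F',np.round(o['wrist_force'],1))
print('shift mm',d.round(1),'turn',round(t,2))
E
python3 go.py 0.455 0.1035 0.15 15.4
```

```text
t 0.1 pos [ 0.1623 -0.5249  0.1787] rot [-1.7989e+02 -1.0000e-02  1.7170e+01] w 0.094 F [ 0.5  0.3 -0.2]
shift mm [ 465.2 -513.9   29.8] turn 1.77
```

```bash
python3 -m creep '[[[29,-32,0,0],[29,-32,0,0],[29,-32,0,0],[29,-32,0,0],[29,-32,0,0],[29,-32,0,0],[29,-32,0,0],[29,-32,0,0]]]' 0.6; python3 -m creep '[[[29,-32,0,0],[29,-32,0,0],[29,-32,0,0],[29,-32,0,0],[29,-32,0,0],[29,-32,0,0],[29,-32,0,1.8],[0,0,10,0]]]'; python3 go.py 0.455 0.1035 0.051 15.4
```

```text
time: 1.1
tool_pos: [0.3086, -0.2109, 0.1793]
ee_rot: [-3.141, 0.0, 0.299]
wrist_force: [-0.0, -1.3, 0.6]
width: 0.0564
time: 2.1
tool_pos: [0.4369, 0.0636, 0.1695]
ee_rot: [-3.141, -0.0, 0.273]
wrist_force: [0.3, -0.5, 0.3]
width: 0.0562
t 2.1 pos [0.4369 0.0636 0.1695] rot [-1.7998e+02 -1.0000e-02  1.5630e+01] w 0.0562 F [ 0.3 -0.5  0.3]
shift mm [ 28.2 -33.5 118.5] turn 0.23
```

```bash
python3 -m creep '[[[14,-17,15,0],[14,-16.5,15,0],[0,0,20,0],[0,0,20,0],[0,0,15,0],[0,0,0,0]]]'; python3 go.py 0.455 0.1035 0.051 15.4
```

```text
time: 2.85
tool_pos: [0.453, 0.1005, 0.0831]
ee_rot: [-3.141, 0.004, 0.268]
wrist_force: [-0.8, 0.6, 0.6]
width: 0.0566
t 2.85 pos [0.453  0.1005 0.0831] rot [-179.98    0.2    15.33] w 0.0566 F [-0.8  0.6  0.6]
shift mm [ 2.8 -2.4 32.1] turn -0.07
```

```bash
python3 -m creep '[[[2.5,-2.5,10,0],[0,0,12,0],[0,0,8,0],[0,0,0,0],[0,0,0,0]]]'; python3 go.py 0.455 0.1035 0.051 15.4
```

```text
time: 3.48
tool_pos: [0.4563, 0.1044, 0.055]
ee_rot: [3.141, -0.0, 0.268]
wrist_force: [0.1, -0.5, 0.2]
width: 0.0562
t 3.48 pos [0.4563 0.1044 0.055 ] rot [ 1.7999e+02 -2.0000e-02  1.5380e+01] w 0.0562 F [ 0.1 -0.5  0.2]
shift mm [-1.5  0.5  4. ] turn -0.02
```

```bash
python3 -m creep '[[[-0.5,0,3.5,0],[0,0,0,0],[0,0,0,0]]]'; python3 -m creep '[[[0,0,0,0],[0,0,0,0],[0,0,0,0],[0,0,0,0],[0,0,0,0]]]' 0; python3 go.py 0.455 0.1035 0.12 15.4
```

```text
time: 3.85
tool_pos: [0.4557, 0.1042, 0.0513]
ee_rot: [3.141, -0.0, 0.268]
wrist_force: [0.7, 0.5, -0.7]
width: 0.0567
time: 4.47
tool_pos: [0.4556, 0.1042, 0.0512]
ee_rot: [3.141, 0.0, 0.268]
wrist_force: [0.8, -0.5, -0.4]
width: 0.0099
t 4.47 pos [0.4556 0.1042 0.0512] rot [179.99   0.    15.38] w 0.0099 F [ 0.8 -0.5 -0.4]
shift mm [ -0.8   0.5 -68.8] turn -0.02
```

```bash
python3 - <<'E'
from h import *
print(get_obs()['width'])
a=snapshot('scene');b=snapshot('top')
A=cv2.resize(a['color'][150:270,270:430],(400,300),interpolation=2);B=cv2.resize(b['color'][230:350,190:350],(400,300),interpolation=2)
save({'color':np.hstack([A,B])},'g1.png'); print(get_obs()['width'])
E
```

```text
0.00987865758869839
0.002052077779989513
```

View pics/g1.png

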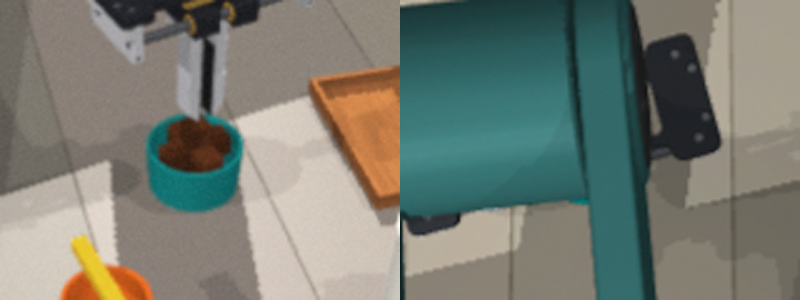

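The fingers closed to about 2 mm, so the bar was not held, and the burr may have tipped. I retract and look again.

```bash
python3 -m creep '[[[0,0,-25,0],[0,0,-35,0],[0,0,-35,0],[-20,30,0,0],[-30,45,0,0],[-30,45,0,0],[-20,40,0,0],[0,0,0,0]]]' 0.6; python3 - <<'E'
from h import *
import pickle
a=snapshot('scene');b=snapshot('top');pickle.dump((a,b),open('s1.pkl','wb'))
A=cv2.resize(a['color'][180:250,300:390],(400,311),interpolation=2);B=cv2.resize(b['color'][253:323,220:310],(400,311),interpolation=2)
save({'color':np.hstack([A,B])},'g2.png'); print(get_obs()['tool_pos'])
C=cloud(b)[253:323,220:310].reshape(-1,3); P=C[np.hypot(C[:,0]-.457,C[:,1]-.1025)<.037]; print(np.nanpercentile(P[:,2],[5,50,90,97,100]))
t=P[P[:,2]>np.nanmax(P[:,2])-.008];print(t.mean(0),len(t))
E
```

```text
time: 5.58
tool_pos: [0.4011, -0.0788, 0.1464]
ee_rot: [3.141, -0.0, 0.263]
wrist_force: [-0.0, -0.9, -0.9]
width: 0.0562
[ 0.40168159 -0.07645656  0.14630085]
[0.00432185 0.04430724 0.06550242 0.06834559 0.07136977]
[0.45542558 0.10348182 0.06769718] 142
```

View pics/g2.png

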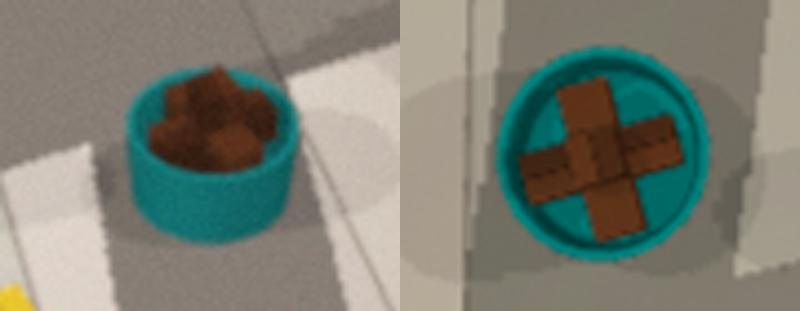

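The burr is untouched and still upright at (0.4554, 0.1035), top 0.067, so the fingers shut beside or above it. I compare the reported TCP with the fingertips in the picture.

```bash
python3 -m creep '[[[0,0,0,0],[0,0,0,0],[0,0,0,0],[0,0,0,0],[0,0,0,0],[0,0,0,0]]]' 0; python3 - <<'E'
from h import *
import pickle
o=get_obs(); a=snapshot('scene');b=snapshot('top');pickle.dump((a,b,o),open('s2.pkl','wb')); print(o['tool_pos'],o['width'])
ims=[]
for s in(a,b):
    T=np.array(s['extrinsics']); p,_=cv2.projectPoints(o['tool_pos'][None],cv2.Rodrigues(T[:3,:3])[0],T[:3,3],K(s),np.array(s['distortion'])); p=p[0,0]; print(p)
    u,v=np.clip(p.astype(int),[50,50],[589,429]); c=s['color'][v-50:v+50,u-50:u+50].copy(); c=cv2.resize(c,(400,400),interpolation=2)
    q=((p-[u-50,v-50])*4).astype(int); cv2.drawMarker(c,tuple(int(i) for i in q),(255,0,255),0,16,1); ims.append(c)
save({'color':np.hstack(ims)},'g3.png')
E
```

```text
time: 6.42
tool_pos: [0.4017, -0.0766, 0.1463]
ee_rot: [3.141, -0.0, 0.268]
wrist_force: [0.4, -0.5, 0.3]
width: 0.0014
[ 0.40167532 -0.07655832  0.1462912 ] 0.0014077403369904882
[256.97716953 164.78192971]
[377.10757296 320.16823384]
```

View pics/g3.png

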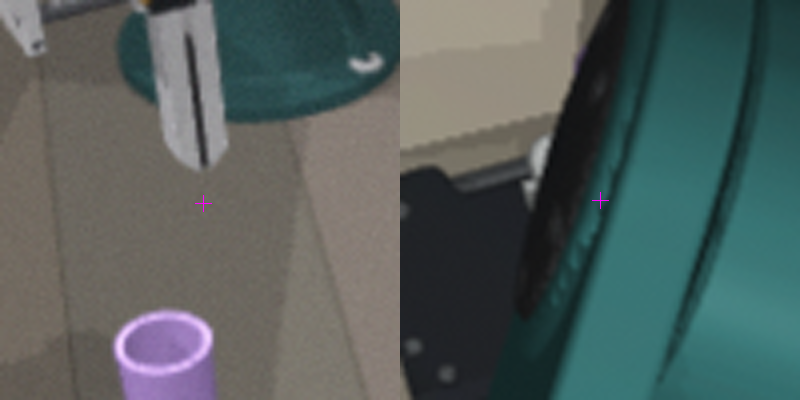

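The fingertips show at about (257,155) in the scene picture, 9 px above the projected TCP at (257,165). I measure the 3D offset from depth.

```bash
python3 - <<'E'
from h import *
import pickle
a,b,o=pickle.load(open('s2.pkl','rb')); C=cloud(a); p=o['tool_pos']
for v in range(136,162,2): print(v,[tuple((C[v,u]*1000).round(0)) for u in (250,253,256,259)])
P=C[100:200,200:320].reshape(-1,3); P=P[np.hypot(P[:,0]-p[0],P[:,1]-p[1])<.06]; P=P[P[:,2]>.12]
for z in np.arange(.135,.2,.005):
    q=P[abs(P[:,2]-z)<.0025]; print(round(z,3),len(q),q[:,:2].mean(0).round(3) if len(q) else '',)
E
```

```text
136 [(np.float64(411.0), np.float64(-83.0), np.float64(220.0)), (np.float64(410.0), np.float64(-78.0), np.float64(218.0)), (np.float64(409.0), np.float64(-72.0), np.float64(217.0)), (np.float64(409.0), np.float64(-66.0), np.float64(216.0))]
138 [(np.float64(412.0), np.float64(-84.0), np.float64(216.0)), (np.float64(411.0), np.float64(-78.0), np.float64(214.0)), (np.float64(411.0), np.float64(-73.0), np.float64(213.0)), (np.float64(408.0), np.float64(-67.0), np.float64(210.0))]
140 [(np.float64(411.0), np.float64(-84.0), np.float64(211.0)), (np.float64(410.0), np.float64(-79.0), np.float64(210.0)), (np.float64(409.0), np.float64(-73.0), np.float64(208.0)), (np.float64(409.0), np.float64(-67.0), np.float64(207.0))]
142 [(np.float64(412.0), np.float64(-85.0), np.float64(207.0)), (np.float64(410.0), np.float64(-79.0), np.float64(205.0)), (np.float64(409.0), np.float64(-73.0), np.float64(203.0)), (np.float64(408.0), np.float64(-68.0), np.float64(202.0))]
144 [(np.float64(413.0), np.float64(-85.0), np.float64(204.0)), (np.float64(411.0), np.float64(-80.0), np.float64(201.0)), (np.float64(4
[... 1500 characters left out ...]
3.0), np.float64(-55.0), np.float64(2.0))]
158 [(np.float64(156.0), np.float64(-80.0), np.float64(2.0)), (np.float64(158.0), np.float64(-72.0), np.float64(2.0)), (np.float64(159.0), np.float64(-64.0), np.float64(1.0)), (np.float64(164.0), np.float64(-57.0), np.float64(3.0))]
160 [(np.float64(161.0), np.float64(-81.0), np.float64(-1.0)), (np.float64(168.0), np.float64(-73.0), np.float64(2.0)), (np.float64(169.0), np.float64(-65.0), np.float64(2.0)), (np.float64(170.0), np.float64(-58.0), np.float64(1.0))]
0.135 0 
0.14 0 
0.145 0 
0.15 0 
0.155 0 
0.16 0 
0.165 0 
0.17 0 
0.175 13 [ 0.409 -0.074]
0.18 24 [ 0.41  -0.076]
0.185 35 [ 0.409 -0.077]
0.19 33 [ 0.41  -0.078]
0.195 30 [ 0.409 -0.077]
```

At reported z=0.1463 the fingertips are really at about 0.172, with x and y agreeing. The TCP height therefore reads about 25.5 mm low, which also explains the missed grasp (tips at about 0.077, above the 0.067 burr top). I add that correction to the helper and check it by contact forces.

```bash
sed -i "s/o=get_obs()$/o=get_obs(); o['tool_pos']=np.array(o['tool_pos'])+[0,0,.0255]  # measured z reading offset/" go.py; python3 -m creep '[[[20,-42,0,0],[26,-43,0,0],[26,-43,0,0],[26,-42,0,0],[0,0,35,0],[0,0,30,0],[0,0,0,0],[0,0,0,0]]]' 0.6; python3 go.py 0.455 0.1035 0.051 15.4
```

```text
time: 7.52
tool_pos: [0.4519, 0.1133, 0.0824]
ee_rot: [3.141, -0.002, 0.268]
wrist_force: [-0.1, 0.3, 0.5]
width: 0.0563
t 7.53 pos [0.4519 0.1133 0.1079] rot [ 1.7998e+02 -1.0000e-01  1.5360e+01] w 0.0563 F [-0.1  0.3  0.5]
shift mm [ 0.3 10.3 57. ] turn -0.04
```

```bash
python3 -m creep '[[[0,10,0,0],[0,0,15,0],[0,0,15,0],[0,0,0,0],[0,0,0,0]]]'; python3 go.py 0.455 0.1035 0.051 15.4
```

```text
time: 8.15
tool_pos: [0.4535, 0.1038, 0.051]
ee_rot: [-3.142, 0.001, 0.269]
wrist_force: [0.6, -0.4, 0.4]
width: 0.0562
t 8.15 pos [0.4535 0.1038 0.0765] rot [-1.800e+02  3.000e-02  1.538e+01] w 0.0562 F [ 0.6 -0.4  0.4]
shift mm [ 1.4  0.6 25.5] turn -0.02
```

```bash
python3 -m creep '[[[1,0.5,12,0],[0,0,8,0],[0,0,5,0],[0,0,0,0],[0,0,0,0]]]'; python3 -m creep '[[[0,0,0,0],[0,0,0,0],[0,0,0,0],[0,0,0,0],[0,0,0,0],[0,0,0,0]]]' 0; python3 go.py 0.455 0.1035 0.12 15.4
```

```text
time: 8.78
tool_pos: [0.455, 0.1035, 0.0265]
ee_rot: [3.141, -0.0, 0.268]
wrist_force: [-0.2, -0.2, 0.3]
width: 0.0564
time: 9.52
tool_pos: [0.4549, 0.1034, 0.0263]
ee_rot: [3.141, -0.0, 0.268]
wrist_force: [0.1, -0.4, -0.2]
width: 0.0196
t 9.53 pos [0.4549 0.1034 0.0518] rot [179.99  -0.    15.38] w 0.0196 F [ 0.1 -0.4 -0.2]
shift mm [  0.2  -0.  -68.2] turn -0.02
```

The grip reads 19.6 mm on the 20 mm bar, so it's held. Lift, square up and carry it to the tray.

```bash
python3 -m creep '[[[0,0,-15,0],[0,0,-25,0],[0,0,-30,4],[0,0,0,4],[0,0,0,4],[0,0,0,3.4],[0,0,0,0]]]'; python3 go.py 0.443 0.355 0.122 0
```

```text
time: 10.4
tool_pos: [0.455, 0.1035, 0.0971]
ee_rot: [-3.142, -0.001, 0.0]
wrist_force: [-0.0, 0.5, -1.1]
width: 0.0199
t 10.4 pos [0.455  0.1035 0.1226] rot [-1.8e+02 -5.0e-02  2.0e-02] w 0.0199 F [-0.   0.5 -1.1]
shift mm [ -11.9 -251.5    0.6] turn 0.02
```

```bash
python3 -m creep '[[[-2,-25,0,0],[-2,-40,0,0],[-2,-45,0,0],[-2,-45,0,0],[-2,-45,0,0],[-2,-35,0,0],[0,-16,0,0],[0,0,0,0]]]'; python3 -m creep '[[[0,0,20,0],[0,0,20,0],[0,0,0,0],[0,0,0,0]]]'; python3 go.py 0.443 0.355 0.053 0
```

```text
time: 11.4
tool_pos: [0.4429, 0.3546, 0.0962]
ee_rot: [3.141, 0.0, 0.001]
wrist_force: [-0.5, -0.0, -1.1]
width: 0.0194
time: 11.9
tool_pos: [0.4436, 0.3538, 0.0572]
ee_rot: [-3.141, -0.001, -0.001]
wrist_force: [-0.4, -0.6, -1.7]
width: 0.0201
t 11.9 pos [0.4436 0.3538 0.0827] rot [-1.7999e+02 -6.0000e-02 -9.0000e-02] w 0.0201 F [-0.4 -0.6 -1.7]
shift mm [-0.7 -1.2 29.7] turn -0.09
```

```bash
python3 -m creep '[[[0,0,15,0],[0,0,10,0],[0,0,4,0],[0,0,0,0],[0,0,0,0],[0,0,1.5,0],[0,0,0,0]]]'; python3 go.py 0.443 0.355 0.053 0
```

```text
time: 12.78
tool_pos: [0.4432, 0.3547, 0.0263]
ee_rot: [-3.141, -0.001, -0.0]
wrist_force: [0.2, 0.5, 1.2]
width: 0.0197
t 12.78 pos [0.4432 0.3547 0.0518] rot [-1.7997e+02 -5.0000e-02 -2.0000e-02] w 0.0197 F [0.2 0.5 1.2]
shift mm [-0.2 -0.3 -1.2] turn -0.02
```

```bash
python3 -m creep '[[[0,0,0,0],[0,0,0,0],[0,0,0,0],[0,0,-20,0],[0,0,-40,0],[0,0,-40,0],[0,0,0,0]]]' 0.45; python3 -m creep '[[[20,40,0,0],[25,45,0,0],[25,45,0,0],[25,45,0,0],[25,45,0,0],[25,45,0,0],[25,45,0,0],[20,50,0,0]]]';  python3 -m creep '[[[0,0,0,-6],[0,0,0,-5.9],[0,0,0,0]]]'; python3 go.py 0.6335 -0.013 0.077 11.9
```

```text
time: 13.65
tool_pos: [0.4452, 0.356, 0.1302]
ee_rot: [-3.137, -0.007, -0.0]
wrist_force: [0.1, -0.5, -0.4]
width: 0.0421
time: 14.65
tool_pos: [0.6326, -0.0068, 0.1234]
ee_rot: [-3.141, 0.003, 0.0]
wrist_force: [0.9, 0.0, -0.8]
width: 0.0423
time: 15.02
tool_pos: [0.6319, -0.0058, 0.1237]
ee_rot: [-3.141, 0.003, 0.206]
wrist_force: [-0.1, 0.1, -0.2]
width: 0.0425
t 15.03 pos [ 0.6319 -0.0058  0.1492] rot [-1.7995e+02  1.7000e-01  1.1780e+01] w 0.0425 F [-0.1  0.1 -0.2]
shift mm [ 0.3  7.5 72.2] turn -0.12
```

```bash
python3 - <<'E'
from m import *
import pickle
b=snapshot('top');a=snapshot('scene');pickle.dump((a,b),open('s3.pkl','wb')); C=cloud(b)
P=C[235:360,60:200].reshape(-1,3);t=P[P[:,2]>.058];print('burr top',len(t),t.mean(0) if len(t) else np.nanmax(P[:,2]))
P=C[250:330,225:310].reshape(-1,3); h=P[abs(P[:,2]-.045)<.006]; print('teal rim',len(h),circ(h))
A=cv2.resize(a['color'][160:320,230:500],(500,296));B=cv2.resize(b['color'][140:360,60:400],(457,296));save({'color':np.hstack([A,B])[:,:800]},'g4.png')
E
```

```text
burr top 169 [0.44256575 0.35323275 0.06733423]
teal rim 126 (array([0.45723815, 0.10457153]), np.float64(0.037909646743477826))
```

View pics/g4.png

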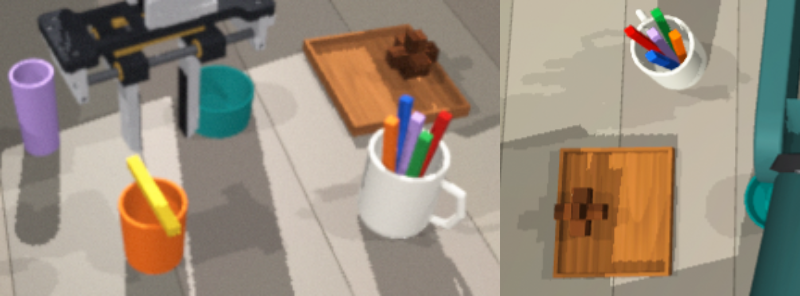

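The picture shows the burr standing on the tray floor near (585,210), and the gripper straddling above the rod. Descend onto the rod.

```bash
python3 -m creep '[[[0.5,7.5,15,0],[0,0,20,0],[0,0,15,0],[0,0,0,0],[0,0,0,0]]]'; python3 go.py 0.6335 -0.013 0.077 11.9
```

```text
time: 15.75
tool_pos: [0.6351, -0.0129, 0.0762]
ee_rot: [3.141, -0.001, 0.207]
wrist_force: [0.1, 0.7, -0.2]
width: 0.0422
t 15.75 pos [ 0.6351 -0.0129  0.1017] rot [ 1.7998e+02 -4.0000e-02  1.1870e+01] w 0.0422 F [ 0.1  0.7 -0.2]
shift mm [-1.6 -0.2 24.7] turn -0.03
```

```bash
python3 -m creep '[[[-1,0,12,0],[0,0,8,0],[0,0,3.5,0],[0,0,0,0],[0,0,0,0]]]'; python3 -m creep '[[[0,0,0,0],[0,0,0,0],[0,0,0,0],[0,0,0,0],[0,0,0,0]]]' 0; python3 go.py 0.6335 -0.013 0.13 0
```

```text
time: 16.38
tool_pos: [0.6341, -0.0131, 0.0526]
ee_rot: [3.141, -0.001, 0.207]
wrist_force: [-0.7, -1.0, 0.9]
width: 0.0424
time: 17.0
tool_pos: [0.6339, -0.0131, 0.0524]
ee_rot: [3.141, -0.0, 0.207]
wrist_force: [-0.5, 0.0, 0.2]
width: 0.0114
t 17.0 pos [ 0.6339 -0.0131  0.0779] rot [ 1.7999e+02 -1.0000e-02  1.1880e+01] w 0.0114 F [-0.5  0.   0.2]
shift mm [ -0.4  -0.2 -52.1] turn 11.88
```

```bash
python3 -m creep '[[[0,0,-20,0],[0,0,-30,4],[0,0,-20,4],[0,0,0,4],[0,0,0,0]]]'; python3 -m creep '[[[-25,-30,0,0],[-27,-43,0,0],[-27,-43,0,0],[-27,-43,0,0],[-27,-43,0,0],[-27,-43,0,0],[-25,-43,0,0],[0,-8,0,0]]]'; python3 -m creep '[[[0,0,20,0],[0,0,30,0],[0,0,30,0],[0,0,0,0],[0,0,0,0]]]'; python3 go.py 0.443 0.285 0.0085 0
```

```text
time: 17.62
tool_pos: [0.6344, -0.0131, 0.1241]
ee_rot: [3.141, -0.002, -0.001]
wrist_force: [-0.5, -0.6, -1.1]
width: 0.0118
time: 18.62
tool_pos: [0.4477, 0.2856, 0.1227]
ee_rot: [-3.141, 0.0, 0.003]
wrist_force: [0.6, 0.1, -0.9]
width: 0.0113
time: 19.25
tool_pos: [0.4506, 0.2832, 0.0435]
ee_rot: [-3.141, -0.002, -0.003]
wrist_force: [-0.1, 0.2, 0.2]
width: 0.0115
t 19.25 pos [0.4506 0.2832 0.069 ] rot [-1.7998e+02 -1.0000e-01 -1.5000e-01] w 0.0115 F [-0.1  0.2  0.2]
shift mm [-7.7 -1.7 60.5] turn -0.15
```

```bash
python3 -m creep '[[[-7,-1,15,0],[0,0,20,0],[0,0,15,0],[0,0,6,0],[0,0,0,0],[0,0,2,0],[0,0,2,0],[0,0,0,0]]]'; python3 go.py 0.443 0.285 0.0085 0
```

```text
time: 20.25
tool_pos: [0.4425, 0.2844, -0.0177]
ee_rot: [3.142, -0.0, -0.002]
wrist_force: [0.0, 0.9, -0.3]
width: 0.0116
t 20.25 pos [0.4425 0.2844 0.0078] rot [ 1.8e+02 -1.0e-02 -1.2e-01] w 0.0116 F [ 0.   0.9 -0.3]
shift mm [ 0.5 -0.6 -0.7] turn -0.12
```

```bash
python3 -m creep '[[[0,0,0,0],[0,0,0,0],[0,0,-20,0],[0,0,-40,0],[0,0,-40,0],[0,0,-40,0],[0,0,0,0],[0,0,0,0]]]' 0.36; python3 - <<'E'
from m import *
import pickle
b=snapshot('top');a=snapshot('scene');pickle.dump((a,b),open('s4.pkl','wb')); C=cloud(b)
for c,ht,r in(('teal',.045,.040),('orange',.075,.031),('lilac',.105,.022)):
    P=C[mask(b,c,ROI[c])>0]; t=P[abs(P[:,2]-ht)<.005]; print(c,len(t),circ(t))
    hu=np.argwhere(mask(b,c,ROI[c]))[:,::-1].astype(np.int32)
Y=C[mask(b,'yellow',(60,235,230,360))>0]; print('rod top',len(Y),np.nanmedian(Y,0) if len(Y) else '')
S=cloud(a); Y=S[mask(a,'yellow',(380,160,500,240))>0]; print('scene rod',len(Y),np.nanmean(Y,0),np.nanmin(Y,0),np.nanmax(Y,0))
A=cv2.resize(a['color'][160:320,230:500],(400,237));B=cv2.resize(b['color'][140:360,60:420],(388,237));save({'color':np.hstack([A,B])},'g5.png')
E
python3 go.py 0.637 -0.0125 0.15 0
```

```text
time: 21.25
tool_pos: [0.4419, 0.2841, 0.1212]
ee_rot: [3.141, 0.001, -0.002]
wrist_force: [-0.3, -0.7, -0.5]
width: 0.0339
teal 341 (array([0.45736223, 0.10264126]), np.float64(0.03936687966862559))
orange 279 (array([ 0.63792063, -0.01302442]), np.float64(0.03045267420287024))
lilac 224 (array([ 0.45491247, -0.10486662]), np.float64(0.021615404714284334))
rod top 56 [0.396804   0.28584344 0.01731817]
scene rod 235 [0.44627145 0.28221615 0.0153601 ] [0.37700189 0.27611706 0.00376802] [0.49564358 0.29826415 0.02034569]
t 21.35 pos [0.4413 0.2838 0.1456] rot [ 1.799e+02  2.000e-01 -1.300e-01] w 0.0339 F [ 0.1  0.2 -0.6]
shift mm [196.3 295.9  -4.6] turn -0.13
```

View pics/g5.png

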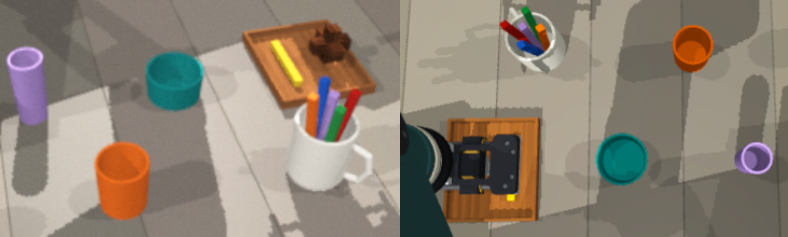

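Rod and burr both lie on the tray floor. Orange is re-measured at (0.638, -0.013) and teal at (0.4574, 0.1026). Now the orange tier.

```bash
python3 -m creep '[[[25,37,0,0],[25,37,0,0],[25,37,0,0],[25,37,0,0],[25,37,0,0],[25,37,0,0],[25,37,0,0],[22,38,0,0]]]' 1; python3 -m creep '[[[0,0,10,0],[0,0,0,0]]]'; python3 go.py 0.638 -0.013 0.048 0
```

```text
time: 22.35
tool_pos: [0.6385, -0.0142, 0.1198]
ee_rot: [-3.141, 0.004, -0.002]
wrist_force: [0.4, 0.0, -0.9]
width: 0.0941
time: 22.6
tool_pos: [0.6369, -0.0124, 0.1091]
ee_rot: [-3.14, 0.006, -0.002]
wrist_force: [0.3, -0.3, -0.0]
width: 0.0942
t 22.6 pos [ 0.6369 -0.0124  0.1346] rot [-1.7993e+02  3.3000e-01 -1.3000e-01] w 0.0942 F [ 0.3 -0.3 -0. ]
shift mm [ 1.6  0.7 86.6] turn -0.13
```

```bash
python3 -m creep '[[[1,0.5,20,0],[0,0,20,0],[0,0,20,0],[0,0,15,0],[0,0,11,0],[0,0,0,0],[0,0,0,0]]]'; python3 go.py 0.638 -0.013 0.048 0;  python3 -m creep '[[[0,0,0,0],[0,0,0,0],[0,0,0,0],[0,0,0,0],[0,0,0,0]]]' 0; python3 go.py 0.4573 0.1026 0.12 0
```

```text
time: 23.48
tool_pos: [0.6405, -0.0137, 0.0271]
ee_rot: [3.141, -0.002, -0.002]
wrist_force: [0.2, -0.1, -0.3]
width: 0.094
t 23.48 pos [ 0.6405 -0.0137  0.0526] rot [ 1.7998e+02 -9.0000e-02 -1.3000e-01] w 0.094 F [ 0.2 -0.1 -0.3]
shift mm [-2.5 -0.7  4.6] turn -0.13
time: 24.1
tool_pos: [0.6401, -0.014, 0.0267]
ee_rot: [3.141, -0.001, -0.002]
wrist_force: [0.1, -1.6, 1.6]
width: 0.0647
t 24.1 pos [ 0.6401 -0.014   0.0522] rot [ 1.7995e+02 -5.0000e-02 -1.3000e-01] w 0.0647 F [ 0.1 -1.6  1.6]
shift mm [-183.  -116.1  -68.1] turn -0.13
```

Held, at 64.7 mm wide. Lift and move over teal, with the tool 2 mm ahead in x to match the grasp.

```bash
python3 -m creep '[[[0,0,-15,0],[0,0,-30,0],[0,0,-25,0],[0,0,0,0],[-15,-10,0,0],[-30,-19,0,0],[-34,-22,0,0],[-34,-22,0,0]]]'; python3 -m creep '[[[-34,-22,0,0],[-25,-15,0,0],[-9,-6,0,0],[0,0,0,0],[0,0,0,0],[0,0,0,0]]]'; python3 go.py 0.4593 0.1026 0.0575 0
```

```text
time: 25.1
tool_pos: [0.5249, 0.0605, 0.0946]
ee_rot: [-3.141, 0.003, -0.002]
wrist_force: [0.4, -0.0, -0.3]
width: 0.0644
time: 25.85
tool_pos: [0.4598, 0.1023, 0.0961]
ee_rot: [3.141, 0.0, -0.003]
wrist_force: [-1.3, -0.5, -2.2]
width: 0.0648
t 25.85 pos [0.4598 0.1023 0.1216] rot [ 1.7998e+02  1.0000e-02 -1.8000e-01] w 0.0648 F [-1.3 -0.5 -2.2]
shift mm [-0.5 -0.3 64.1] turn -0.18
```

```bash
python3 -m creep '[[[0,0,15,0],[0,0,15,0],[0,0,12,0],[0,0,8,0],[0,0,0,0]]]'; python3 go.py 0.4593 0.1026 0.0575 0;python3 -m creep '[[[0,0,6,0],[0,0,4,0],[0,0,3,0],[0,0,0,0],[0,0,0,0]]]'; python3 go.py 0.4593 0.1026 0.0575 0
```

```text
time: 26.48
tool_pos: [0.4584, 0.1028, 0.0453]
ee_rot: [3.141, 0.002, -0.002]
wrist_force: [0.7, 0.5, -0.4]
width: 0.0651
t 26.48 pos [0.4584 0.1028 0.0708] rot [ 1.7998e+02  1.1000e-01 -1.2000e-01] w 0.0651 F [ 0.7  0.5 -0.4]
shift mm [ 1.   0.2 13.3] turn -0.12
time: 27.1
tool_pos: [0.4592, 0.1029, 0.0334]
ee_rot: [3.142, -0.0, -0.002]
wrist_force: [-0.8, 0.9, -1.9]
width: 0.0647
t 27.1 pos [0.4592 0.1029 0.0589] rot [ 1.8e+02 -2.0e-02 -1.2e-01] w 0.0647 F [-0.8  0.9 -1.9]
shift mm [0.1 0.3 1.4] turn -0.12
```

Smooth, with no jam. I lower the last 1.5 mm, release, rise and move toward lilac, then check the fit.

```bash
python3 -m creep '[[[0,0,1.5,0],[0,0,0,0],[0,0,0,0]]]'; python3 -m creep '[[[0,0,0,0],[0,0,0,0],[0,0,0,0],[0,0,-20,0],[0,0,-35,0],[0,0,-40,0],[0,0,-20,0],[0,0,0,0]]]' 1; python3 -m creep '[[[0,30,0,0],[0,40,0,0],[0,45,0,0],[0,45,0,0],[0,40,0,0],[0,7,0,0],[0,0,0,0],[0,0,0,0]]]' 0.9; python3 - <<'E'
from m import *
import pickle
b=snapshot('top');a=snapshot('scene');pickle.dump((a,b),open('s5.pkl','wb')); S=cloud(b)
for c,ht in(('teal',.045),('orange',.080)):
    P=S[mask(b,c,(215,230,320,345))>0]; P=P[~np.isnan(P[:,2])]; print(c,len(P),np.percentile(P[:,2],[50,95]) if len(P) else '')
    t=P[abs(P[:,2]-ht)<.005]; print(circ(t) if len(t)>20 else len(t))
S=cloud(a)
for c,ht in(('teal',.045),('orange',.080)):
    P=S[mask(a,c,(310,160,400,250))>0]; t=P[abs(P[:,2]-ht)<.004]; print('scene',c,len(P),np.percentile(P[:,2],97),circ(t) if len(t)>20 else '')
A=cv2.resize(a['color'][150:270,210:400],(400,253));B=cv2.resize(b['color'][220:350,210:430],(428,253));save({'color':np.hstack([A,B])[:,:800]},'g6.png')
E
python3 go.py 0.4549 -0.1049 0.077 0
```

```text
time: 27.48
tool_pos: [0.4591, 0.1028, 0.0318]
ee_rot: [3.141, -0.0, -0.002]
wrist_force: [-0.8, 0.6, -0.6]
width: 0.0649
time: 28.48
tool_pos: [0.4605, 0.103, 0.1488]
ee_rot: [-3.141, -0.005, -0.002]
wrist_force: [0.1, 0.3, -0.0]
width: 0.0941
time: 29.48
tool_pos: [0.4585, -0.1029, 0.1463]
ee_rot: [-3.141, 0.001, -0.001]
wrist_force: [-0.6, 0.2, -0.4]
width: 0.0846
teal 516 [0.04396291 0.04756415]
(array([0.45739161, 0.10284309]), np.float64(0.03947922284506291))
orange 1207 [0.01317449 0.0816107 ]
(array([0.45724405, 0.10314928]), np.float64(0.030365872907013848))
scene teal 599 nan (array([0.45918891, 0.0983936 ]), np.float64(0.03917486334850631))
scene orange 858 nan (array([0.45921171, 0.09944485]), np.float64(0.03026138239064892))
t 29.57 pos [ 0.4587 -0.103   0.1722] rot [-1.7998e+02  0.0000e+00 -2.0000e-02] w 0.0843 F [ 0.  -0.1  0.8]
shift mm [-3.8  1.9 95.2] turn -0.02
```

View pics/g6.png

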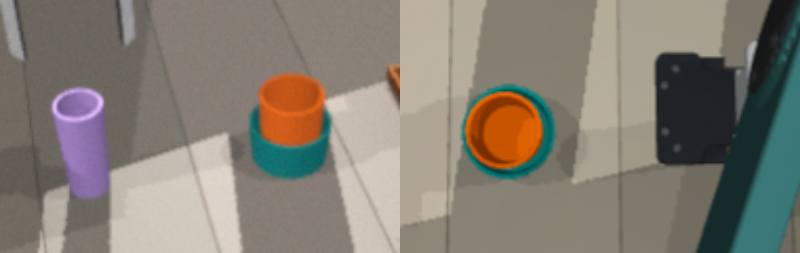

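Orange sits at (0.4572, 0.1031) in teal at (0.4574, 0.1028), with its rim near 0.080, so it's fully nested. Now lilac.

```bash
python3 -m creep '[[[-3.5,2,15,0],[0,0,25,0],[0,0,15,0],[0,0,0,0],[0,0,0,0]]]' 0.9; python3 go.py 0.4549 -0.1049 0.077 0
```

```text
time: 30.2
tool_pos: [0.4556, -0.1063, 0.0924]
ee_rot: [3.141, -0.001, -0.002]
wrist_force: [-0.1, -0.0, -0.4]
width: 0.0848
t 30.2 pos [ 0.4556 -0.1063  0.1179] rot [ 1.7997e+02 -6.0000e-02 -1.2000e-01] w 0.0848 F [-0.1 -0.  -0.4]
shift mm [-0.7 -1.4 40.8] turn -0.12
```

```bash
python3 -m creep '[[[-0.5,-1,15,0],[0,0,15,0],[0,0,10,0],[0,0,0,0],[0,0,0,0]]]'; python3 go.py 0.4549 -0.1049 0.077 0; python3 -m creep '[[[0,0,0,0],[0,0,0,0],[0,0,0,0],[0,0,0,0],[0,0,0,0],[0,0,0,0]]]' 0; python3 go.py 0.4573 0.103 0.18 0
```

```text
time: 30.82
tool_pos: [0.4549, -0.1053, 0.0519]
ee_rot: [3.141, -0.0, -0.002]
wrist_force: [0.8, 0.0, 1.1]
width: 0.0844
t 30.82 pos [ 0.4549 -0.1053  0.0774] rot [ 1.7999e+02 -2.0000e-02 -1.2000e-01] w 0.0844 F [0.8 0.  1.1]
shift mm [ 0.  -0.4  0.4] turn -0.12
time: 31.58
tool_pos: [0.4547, -0.1053, 0.0519]
ee_rot: [3.141, -0.0, -0.002]
wrist_force: [0.7, -0.7, 0.4]
width: 0.0478
t 31.57 pos [ 0.4547 -0.1053  0.0774] rot [ 1.7998e+02 -1.0000e-02 -1.3000e-01] w 0.0478 F [ 0.7 -0.7  0.4]
shift mm [   2.1 -208.2 -102.7] turn -0.13
```

```bash
python3 -m creep '[[[0,0,-15,0],[0,0,-35,0],[0,0,-35,0],[0,0,-20,0],[0,0,0,0],[0,0,0,0]]]'; python3 -m creep '[[[0.5,-20,0,0],[0.5,-35,0,0],[0.5,-40,0,0],[0.5,-40,0,0],[0,-40,0,0],[0,-25,0,0],[0,-8,0,0],[0,0,0,0]]]';python3 -m creep '[[[0,0,0,0],[0,0,0,0]]]'; python3 go.py 0.4573 0.103 0.0874 0
```

```text
time: 32.33
tool_pos: [0.4541, -0.1049, 0.1561]
ee_rot: [-3.141, 0.001, -0.002]
wrist_force: [-0.4, -0.0, -1.8]
width: 0.0476
time: 33.33
tool_pos: [0.4566, 0.1026, 0.1558]
ee_rot: [3.141, 0.002, -0.002]
wrist_force: [-0.4, -0.6, -0.9]
width: 0.0478
time: 33.58
tool_pos: [0.4572, 0.102, 0.1567]
ee_rot: [3.141, 0.0, -0.004]
wrist_force: [0.4, 0.0, -0.6]
width: 0.0478
t 33.58 pos [0.4572 0.102  0.1822] rot [179.98   0.    -0.21] w 0.0478 F [ 0.4  0.  -0.6]
shift mm [ 0.2 -1.1 94.8] turn -0.21
```

```bash
python3 -m creep '[[[0,-1,15,0],[0,0,15,0],[0,0,15,0],[0,0,15,0],[0,0,10,0],[0,0,0,0]]]'; python3 go.py 0.4573 0.103 0.0874 0;python3 -m creep '[[[0,0,8,0],[0,0,6,0],[0,0,5,0],[0,0,3,0],[0,0,0,0],[0,0,0,0]]]'; python3 go.py 0.4573 0.103 0.0874 0
```

```text
time: 34.33
tool_pos: [0.4564, 0.1038, 0.0856]
ee_rot: [3.141, 0.002, -0.002]
wrist_force: [0.4, 0.6, 0.1]
width: 0.0479
t 34.33 pos [0.4564 0.1038 0.1111] rot [ 1.7998e+02  1.2000e-01 -1.2000e-01] w 0.0479 F [0.4 0.6 0.1]
shift mm [ 1.   0.8 23.7] turn -0.12
time: 35.08
tool_pos: [0.4573, 0.1038, 0.065]
ee_rot: [3.142, -0.0, -0.002]
wrist_force: [-0.6, -0.2, -1.2]
width: 0.0478
t 35.08 pos [0.4573 0.1038 0.0905] rot [ 1.8e+02 -3.0e-02 -1.3e-01] w 0.0478 F [-0.6 -0.2 -1.2]
shift mm [0.  0.8 3.1] turn -0.13
```

```bash
python3 -m creep '[[[0,0.8,2.5,0],[0,0,0,0],[0,0,0.5,0],[0,0,0,0]]]'; python3 -m creep '[[[0,0,0,0],[0,0,0,0],[0,0,0,0],[0,0,-20,0],[0,0,-35,0],[0,0,-35,0],[0,0,0,0]]]' 0.8; python3 -m creep '[[[0,30,0,0],[0,45,0,0],[0,50,0,0],[0,50,0,0],[0,40,0,0],[0,0,0,0],[0,0,0,0],[0,0,0,0]]]'; python3 - <<'E'
from m import *
b=snapshot('top');a=snapshot('scene'); S=cloud(b)
for c,ht in(('teal',.045),('orange',.080),('lilac',.115)):
    P=S[mask(b,c,(215,230,320,345))>0]; P=P[~np.isnan(P[:,2])]; t=P[abs(P[:,2]-ht)<.005]; print(c,len(P),np.percentile(P[:,2],97),len(t),circ(t) if len(t)>20 else '')
P=S[235:360,60:200].reshape(-1,3);t=P[P[:,2]>.058];print('burr',t.mean(0)); Y=S[mask(b,'yellow',(60,235,230,360))>0]; print('rod',len(Y),np.nanmean(Y,0))
for n,(u0,v0,u1,v1),zl,zh in(('mug',(150,140,220,215),.085,.1),('ball',(420,150,475,205),.04,.1),('car',(475,270,525,330),.012,.06)):
    P=S[v0:v1,u0:u1].reshape(-1,3); P=P[(P[:,2]>zl)&(P[:,2]<zh)]; print(n,len(P),cv2.minAreaRect(P[:,:2].astype(np.float32)*1000)[0] if len(P) else '')
o=get_obs();print(o['time'],o['tool_pos'])
A=cv2.resize(a['color'][150:310,190:500],(460,237));B=cv2.resize(b['color'][220:360,60:260],(339,237));save({'color':np.hstack([A,B])},'g7.png')
E
```

```text
time: 35.58
tool_pos: [0.4572, 0.103, 0.0619]
ee_rot: [3.141, -0.0, -0.002]
wrist_force: [-0.4, -0.3, 0.9]
width: 0.0475
time: 36.45
tool_pos: [0.4593, 0.1033, 0.1552]
ee_rot: [-3.141, -0.007, -0.002]
wrist_force: [0.2, -0.3, -0.4]
width: 0.0752
time: 37.45
tool_pos: [0.4565, -0.1107, 0.1513]
ee_rot: [-3.141, 0.001, -0.0]
wrist_force: [0.6, -0.6, 0.9]
width: 0.0751
teal 519 0.04778870660512366 307 (array([0.45742369, 0.10285835]), np.float64(0.03950937336334833))
orange 408 0.08309778343828479 272 (array([0.45729543, 0.10318559]), np.float64(0.030409018089460296))
lilac 703 0.11717246139155917 197 (array([0.45690841, 0.10268814]), np.float64(0.02127730462333442))
burr [0.44255101 0.35302675 0.06732728]
rod 485 [0.44199864 0.28527572 0.01665153]
mug 572 (648.056396484375, 242.76242065429688)
ball 823 (665.5772094726562, -225.5028533935547)
car 191 (398.7112731933594, -306.0897521972656)
37.55 [ 0.45665426 -0.1108169   0.15166857]
```

View pics/g7.png

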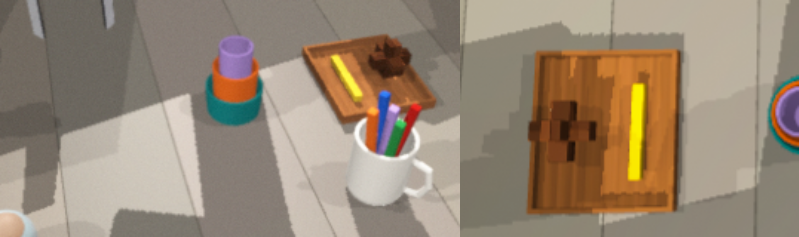

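The tiers are concentric within 1 mm, with rims near 0.045, 0.080 and 0.115. The burr and rod are in the tray and the arm is clear. I hand the job in.

```bash
python3 -c "
from bench import ticket
print(ticket.close_job())"
```

```text
the job is handed in; nothing more can be done
None
```

The burr and the yellow rod are in the tray, and the three tiers are nested upright: orange in teal, then lilac in orange. I handed the job in at about 37.6 s of the 72 s; no verdict was reported.

**Last checks:**
- **Tiers:** the three rim centres agree within 1 mm at about (0.457, 0.103). The top readings at the rims were 0.048, 0.083 and 0.117 m, against 0.045, 0.080 and 0.115 m expected. That is 2–3 mm of depth noise, and it fits fully nested.
- **Tray:** the burr's centre is about 33 mm off the tray's centre and it stands on the floor with its top at 0.067 m. The rod is about 35 mm off centre and lies flat, with its top at 0.017 m.
- **Mug:** it moved less than 0.5 mm.

**What disagreed:**
- **TCP height:** the reported height was about 25 mm below the real fingertips, so the first grasp of the burr closed on air above it. I measured the offset in the scene picture and corrected for it, and every later grasp held.
- **Ball and car:** the arm partly hid both in the last top view, so their last readings (8 to 36 mm off) don't compare with the first. I don't have a clean final measurement of either. The arm never worked near them, and I saw no contact force at any check.

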